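# Stow a thin-walled reagent bottle

## Task

Put the white reagent bottle with the red cap away in the free well of the blue bottle rack, standing upright. Its plastic wall is thin and gives way under a hard squeeze, so grip it lightly (no more than 25 N), set it down softly on the well's floor without ramming it in, and let go only once it stands there. Leave the blue-capped bottle, the red rubber bung and the tan bottle in the rack where they are.

Things in the scene. Friction and masses are not known exactly. Their poses are not given: they have to be found in the camera images.
- red_bottle: The bottle to stow: upright round white plastic bottle, 36 mm in diameter and 78 mm tall, with a red screw cap; it stands loose on the bench. The straight body reaches from 0 to 64 mm above its underside (grip it there, at about 45 mm), the cap, about 25 mm wide, from 64 to 78 mm. About 0.06 to 0.13 kg. Its wall takes a grip of 25 N, not one of 40 N. Origin at the centre of its underside, z up along the bottle.
- rack: Low blue plastic bottle rack, fixed to the bench: a block 92 mm (its x) by 220 mm (its y, lips at the ends included) and 22 mm high, with two round wells 58 mm wide and 16 mm deep, centred 55 mm either side of the middle along its y, so a well's floor lies 6 mm above the bench. The well towards its +y end holds the tan bottle; the one towards -y is free. Origin at the centre of its underside, z up.
- free_well (a point): Centre of the floor of the rack's free well (58 mm wide, 16 mm deep, floor 6 mm above the bench, black rubber pad). A bottle stowed there has its origin at this point, give or take the play of the well.
- desiccator: Obstacle: big clear glass desiccator bowl with a domed lid, fixed on the bench behind the way from the bottles to the rack. About 400 mm wide at its rim, which reaches forward to about x = 0.58 m. Carry the bottle in front of it, along the front of the bench in a straight line (x below 0.5 m), not in a wide swing about the base. Origin on its axis, at the bench.
- blue_bottle: Bystander: white bottle of the same shape and size (36 mm wide, 78 mm tall) with a blue cap, loose on the bench. Origin at the centre of its underside.
- red_bung: Bystander: tapered red rubber bung, 35 mm wide and 30 mm tall, loose on the bench. Origin at the centre of its underside.
- tan_bottle: Bystander: small tan bottle with a white cap, 30 mm wide and 57 mm tall, standing loose in the rack's other well. Origin at the centre of its underside.
Mind the look-alikes: they are no part of the job. What is shaped like the red_bottle but green or purple is not meant.

How it is judged:
By the outcome, as a careful person would: the job done as asked, in the order asked, and still so for the second after the job is handed in, with the robot touching nothing.
It also fails if it takes over 40 s, if anything falls off the work surface, if the arm or the gripper's body presses on something with over 40 N, if the wrist force passes 120 N, or if a joint passes its speed limit or range.

## Robot

A 6-joint arm with a two-finger parallel gripper is mounted at the origin on a cart in front of the work surface, level with it; the furniture and walls round the work are solid. World frame = base frame: x ahead of the robot, y to its left, z up, the work surface at z = 0. Lengths are in m, angles in rad, forces in N, time in s.
With the tool pointing down it reaches from about 0.375 to 0.975 m from the base axis. Payload 3.8 kg.
Tool frame: the origin (TCP) lies midway between the tips of the shut fingers; the grasp point (between the pads) lies 19 mm behind it; z points along the fingers, y is the direction in which the jaws open and shut (so a half turn about z gives the same grasp; the last joint's range is limited). The gripper opens to 85 mm and grips with 20 to 120 N. Pads are 22 mm wide; open, the fingers measure 114 mm over their backs; the gripper's body (76 mm by 85 mm) begins 54 mm behind the grasp point. The pads swing forward as they close: fully open they stand 13 mm farther back than shut.
Start: joints at [-1.352, 0.264, 1.604, -0, 1.274, -0.037], TCP at [0.171, -0.653, 0.231] pointing down, gripper open.
Joint ranges: [-2.63, 2.63], [-0.94, 2.18], [0.31, 2.57], [-1.31, 4.45], [0, 2.66], [-2.55, 2.55]. Speed limits (rad/s): [2.57, 2.57, 3.14, 3.14, 3.14, 3.14].

## Interface

Orientations are given as a rotation vector (axis times angle).
In Python, from workcell import bot gives the robot as it stands.
- The arm moves only by the tool drive_tool, never from a script. Its argument "deltas" is a list of rows, each an object with "hand": the opening, from 0 (shut) to 1 (fully open); "offset": the shift along the world's x, y, z in cm, a list of three; "angular": the turn, a rotation vector about the world's x, y, z in degrees, a list of three. A call has 1 to 8 rows; each row is the pose to reach, as a shift and turn from the pose commanded when the call began; what a row does not reach only later rows make up. A row lasts 1/8 s, in which the tool goes at most 62.5 mm and 10.7 degrees, less where a joint would pass 70% of its speed; a pose out of reach is approached as far as the arm can. A call with a gripper value outside its range is refused whole. The fingers move at their own pace and stop on an object; "force" is the grip in N (left out, the last holds). Time passes only in rows, so rows that repeat a pose let the fingers close. It gives the time, the measured TCP pose, the force and the opening at its end, in the units of the state.
- bot.read_state(): the state, without advancing time (a new reading comes with each control period).
- bot.read_camera(name): name is "side" or "top"; returns a dict with "frame" (400x640x3 uint8, blue, green, red), "mtx" (3x3 intrinsics, pixels), "k1" (the pictures are not rectified: a ray, as slopes to the right and down, at radius r is drawn at 1 + k1 r^2 times it, then the intrinsics apply), "R" (3x3) and "t" (3): a world point X has camera coordinates R X + t. Camera axes: x right, y down, z forward; pixel columns grow to the right and rows downward; lengths in m; the calibration is good to about 2 mm. A picture is of the moment at which its call begins. There is no depth.
- bot.finish_job(): hands the job in, once; it reports no verdict.
The state is a dict: "time": time; "q": joint angles; "joint_vel": joint speeds; "joint_torque": joint torques, N m; "tool_pos": TCP position; "tcp_rot": TCP orientation; "wrist_force": force on the tool from outside, world axes, zero at the start; "torque": the same for the moment, N m; "width": opening from 0.0 (shut) to 1.0 (fully open).
Only numpy, scipy, OpenCV 4.12 (cv2) and the standard library are available. Lean on these libraries where they do the work, as an engineer would, in place of code of your own. Each camera call takes 0.05 s, during which the arm holds its last target. There are 200 camera calls.

## Working session

There is one attempt and no reset: what is moved stays moved. The work goes in short steps, Python scripts to look and compute and a tool call to move; the robot and the scene stay as the last step left them, time stands still between calls to the robot, and variables do not carry over. Pictures are saved under pics/ and viewed, about 8 in all and at most 12, crops included, and the job is handed in when it is done.

Besides the shell and the picture viewer there is one more tool, called as name([rows], argument=value, ...), one row to a line, values as JSON. drive_tool: Moves the arm, as the interface text tells. Its arguments: {"type":"object","properties":{"deltas":{"type":"array"},"force":{"type":"number"}},"required":["deltas"]}

```bash
mkdir -p pics; cat > h.py <<'E'
import numpy as np, cv2
from workcell import bot
def ray(c,u,v):
    p=cv2.undistortPoints(np.array([[[u,v]]],float),np.array(c["mtx"],float),np.array([c["k1"],0,0,0.]))[0,0]
    R=np.array(c["R"]);t=np.array(c["t"]); return -R.T@t, R.T@np.array([p[0],p[1],1])
def onz(c,u,v,z):
    o,d=ray(c,u,v); return o+d*(z-o[2])/d[2]
def proj(c,X):
    return cv2.projectPoints(np.array(X,float).reshape(-1,1,3),cv2.Rodrigues(np.array(c["R"],float))[0],np.array(c["t"],float),np.array(c["mtx"],float),np.array([c["k1"],0,0,0.]))[0][:,0]
E
python3 - <<'E'
from h import *
for n in("side","top"):
    c=bot.read_camera(n); cv2.imwrite(f"pics/{n}0.png",c["frame"]); print(n,c["mtx"],c["k1"],-np.array(c["R"]).T@c["t"],np.array(c["R"])[2])
print(bot.read_state())
E
```

```text
side [[414.8994841    0.         316.42692718]
 [  0.         414.8994841  197.17225712]
 [  0.           0.           1.        ]] -0.05824621647004378 [-0.54428098  0.2517905   0.63345221] [ 0.8773253  -0.12819484 -0.46245692]
top [[391.12278229   0.         322.47880067]
 [  0.         391.12278229 196.87906949]
 [  0.           0.           1.        ]] -0.08803346899277681 [0.35600003 0.06572465 1.34770605] [ 0.19174418  0.01950993 -0.981251  ]
{'time': 0.1, 'q': array([-1.35188497e+00,  2.64680392e-01,  1.60523934e+00,  8.92424830e-06,
        1.27371931e+00, -3.69164831e-02]), 'joint_vel': array([ 0.00145467, -0.00094906, -0.0020769 ,  0.00034413, -0.00040961,
        0.00021098]), 'joint_torque': array([ 3.45355338e-04, -5.16705322e+01, -3.68589985e+01, -1.05813540e-04,
        6.32964220e-03,  1.08094611e-05]), 'tool_pos': array([ 0.17065179, -0.65238304,  0.23008377]), 'tcp_rot': array([-3.11390482e+00, -4.00494321e-01,  2.78580029e-04]), 'wrist_force': array([-0.03243276, -0.38573931, -0.7934228 ]), 'torque': array([-0.00846463, -0.05641851, -0.02991446]), 'width': 1.002766290412333}
```

View pics/top0.png

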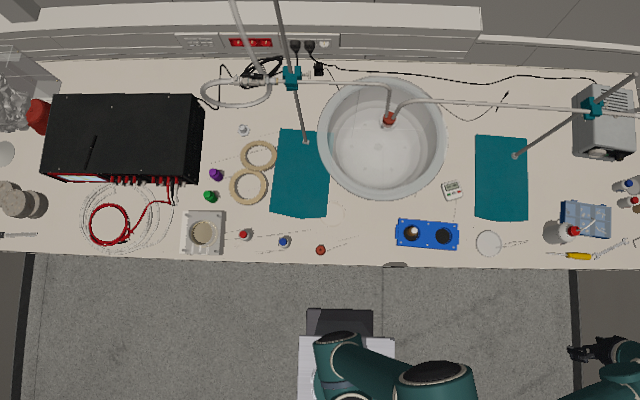

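View pics/side0.png

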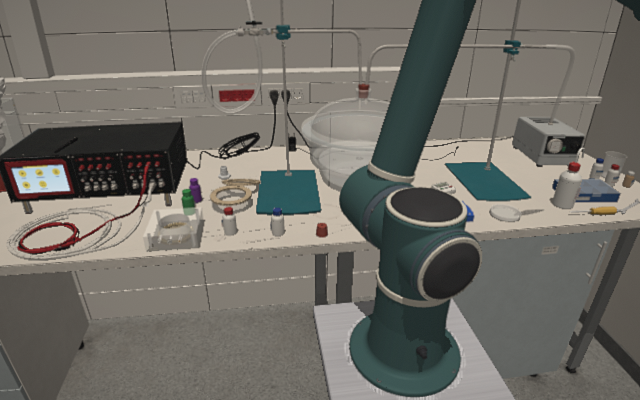

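Candidates in the top view:
- (246,235): small white bottle with a red cap
- (321,250): the bung
- (284,241): the blue-capped bottle
- (574,231): a big wash bottle with a red cap
- (635,202): a red cap at the right edge
- (211,196) and (216,175): the green and purple bottles

By the description I choose (246,235), which is (229,222) in the side view. The rack is at (428,234), with the free well at about (444,236). Next I'll measure these and check the choice in one crop.

```bash
cat > m.py <<'E'
from h import *
def blob(c,box,kind):
    x0,y0,x1,y1=box; h=cv2.cvtColor(c["frame"][y0:y1,x0:x1],cv2.COLOR_BGR2HSV)
    H,S,V=cv2.split(h)
    m=((S>110)&(V>50)&((H<9)|(H>171))) if kind=="red" else ((S>110)&(V>50)&(H>100)&(H<130)) if kind=="blue" else (V<60)
    n,l,s,ce=cv2.connectedComponentsWithStats(m.astype(np.uint8)); i=1+np.argmax(s[1:,4])
    return ce[i]+[x0,y0],s[i]+[x0,y0,0,0,0],(l==i)
def tri(a,pa,b,pb):
    (o1,d1),(o2,d2)=ray(a,*pa),ray(b,*pb); k=np.linalg.lstsq(np.c_[d1,-d2],o2-o1,rcond=None)[0]
    p,q=o1+k[0]*d1,o2+k[1]*d2; return (p+q)/2,np.linalg.norm(p-q)
E
python3 - <<'E'
from m import *
t=bot.read_camera("top");s=bot.read_camera("side")
for nm,k,bt,bs,z in(("red","red",(232,222,260,250),(215,200,245,225),.071),("blue","blue",(272,228,298,255),(265,203,292,222),.071),("bung","red",(308,240,335,262),(310,218,335,242),.02)):
    ct,st,_=blob(t,bt,k);cs,ss,_=blob(s,bs,k)
    print(nm,ct,st,cs,ss,"tri",tri(t,ct,s,cs),"plane",onz(t,*ct,z),onz(s,*cs,z))
c,st,m=blob(t,(385,205,475,265),"blue")
cn=max(cv2.findContours(m.astype(np.uint8),0,2)[0],key=cv2.contourArea)
r=cv2.minAreaRect(cv2.convexHull(cn)); b=cv2.boxPoints(r)+[385,205]; print("rack",[onz(t,*p,.022)[:2].round(4) for p in b],onz(t,*(np.array(r[0])+[385,205]),.022))
cd,sd,_=blob(t,(430,222,460,250),"dark");print("well",cd,sd,onz(t,*cd,.006))
a=cv2.resize(t["frame"][210:270,225:340],None,fx=6,fy=6,interpolation=2);d=cv2.resize(t["frame"][210:258,385:475],(690,368),interpolation=2)
cv2.imwrite("pics/crop1.png",cv2.resize(np.vstack([cv2.resize(a,(690,360)),d]),(560,590)))
E
```

```text
red [242.63636364 233.95454545] [239 231   8   7  44] [228.08928571 210.58928571] [224 207   9   8  56] tri (array([0.47458126, 0.34960052, 0.07047534]), np.float64(0.0014876527680976)) plane [0.47456905 0.35024535 0.071     ] [0.4733147  0.34875657 0.071     ]
blue [282.41463415 241.17073171] [279 238   8   7  41] [276.8490566  210.96226415] [273 207   9   8  53] tri (array([0.45467338, 0.21660917, 0.07127517]), np.float64(0.0022563411480612944)) plane [0.45482593 0.21777157 0.071     ] [0.45478994 0.21548783 0.071     ]
bung [320.04225352 249.87323944] [316 245   9  10  71] [321.48333333 229.70833333] [317 223  10  14 120] tri (array([0.43319294, 0.09450777, 0.01434085]), np.float64(0.0016908652846394081)) plane [0.433018   0.09521393 0.02      ] [0.42406507 0.09512869 0.02      ]
rack [array([ 0.4567, -0.1533]), array([ 0.5491, -0.1622]), array([ 0.5338, -0.3815]), array([ 0.4414, -0.3698])] [ 0.49507143 -0.26625796  0.022     ]
well [442.02564103 235.80128205] [436 229  14  15 156] [ 0.492026   -0.32323136  0.006     ]
```

View pics/crop1.png

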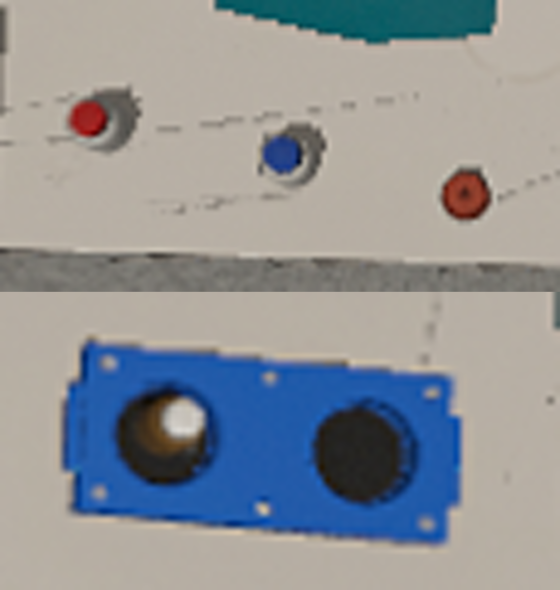

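Red bottle: (0.4745, 0.350), and the two views agree to 1.5 mm. The cap triangulates to z = 0.070, as it should. Rack top: 92 × 220 mm, turned about 4°, centre (0.495, −0.266), so the free well is at about (0.4915, −0.322). The crop confirms a red cap on a white body, and that the −y well is empty. I'll turn the jaws to lie along x, clear of the white fixture left of the bottle, and travel along the front of the bench.

drive_tool([
  {"hand": 1, "offset": [28, 30, 0], "angular": [0, 0, 75]},
  {"hand": 1, "offset": [28, 30, 0], "angular": [0, 0, 75]},
  {"hand": 1, "offset": [28, 30, 0], "angular": [0, 0, 75]},
  {"hand": 1, "offset": [28, 30, 0], "angular": [0, 0, 75]},
  {"hand": 1, "offset": [28, 30, 0], "angular": [0, 0, 75]},
  {"hand": 1, "offset": [28, 30, 0], "angular": [0, 0, 75]},
  {"hand": 1, "offset": [28, 30, 0], "angular": [0, 0, 75]},
  {"hand": 1, "offset": [28, 30, 0], "angular": [0, 0, 75]},
], force=22)

```text
time: 1.2
tool_pos: [0.4523, -0.3509, 0.2311]
tcp_rot: [-2.223, -2.219, -0.001]
wrist_force: [0.5, -0.5, 0.4]
width: 1.002
```

drive_tool([
  {"hand": 1, "offset": [0, 6, 0], "angular": [0, 0, 0]},
  {"hand": 1, "offset": [0, 12, 0], "angular": [0, 0, 0]},
  {"hand": 1, "offset": [0, 18, 0], "angular": [0, 0, 0]},
  {"hand": 1, "offset": [0, 24, 0], "angular": [0, 0, 0]},
  {"hand": 1, "offset": [0, 30, 0], "angular": [0, 0, 0]},
  {"hand": 1, "offset": [0, 36, 0], "angular": [0, 0, 0]},
  {"hand": 1, "offset": [0, 42, 0], "angular": [0, 0, 0]},
  {"hand": 1, "offset": [0, 48, 0], "angular": [0, 0, 0]},
])

```text
time: 2.2
tool_pos: [0.4508, 0.1277, 0.2315]
tcp_rot: [2.231, 2.21, 0.001]
wrist_force: [1.0, -0.3, -0.0]
width: 0.994
```

drive_tool([
  {"hand": 1, "offset": [1, 5.5, -2], "angular": [0, 0, 0]},
  {"hand": 1, "offset": [2, 11, -4], "angular": [0, 0, 0]},
  {"hand": 1, "offset": [2.2, 16, -6], "angular": [0, 0, 0]},
  {"hand": 1, "offset": [2.2, 20, -8], "angular": [0, 0, 0]},
  {"hand": 1, "offset": [2.2, 22.2, -8], "angular": [0, 0, 0]},
  {"hand": 1, "offset": [2.2, 22.2, -8], "angular": [0, 0, 0]},
])

```text
time: 2.95
tool_pos: [0.4734, 0.3494, 0.1517]
tcp_rot: [2.227, 2.215, 0.0]
wrist_force: [0.3, 0.4, 0.4]
width: 1.003
```

```bash
python3 - <<'E'
from h import *
st=bot.read_state(); print(st["tool_pos"],st["tcp_rot"],st["q"])
s=bot.read_camera("side"); p=proj(s,[[.4745,.35,0],[.4745,.35,.078],st["tool_pos"]]); print(p)
im=s["frame"].copy()
for a in p: cv2.circle(im,tuple(int(v) for v in a),1,(0,255,0),-1)
cv2.imwrite("pics/side2.png",cv2.resize(im[100:260,130:330],(750,600),interpolation=2))
E
```

```text
[0.47341726 0.3494133  0.15172651] [2.22736538e+00 2.21474965e+00 3.83909337e-04] [ 5.93769745e-01  1.63836926e-01  1.87665161e+00 -5.32785807e-04
  1.10076455e+00  5.99691012e-01]
[[229.92284694 232.211179  ]
 [227.42394684 208.18818252]
 [225.14820841 184.19572803]]
```

View pics/side2.png

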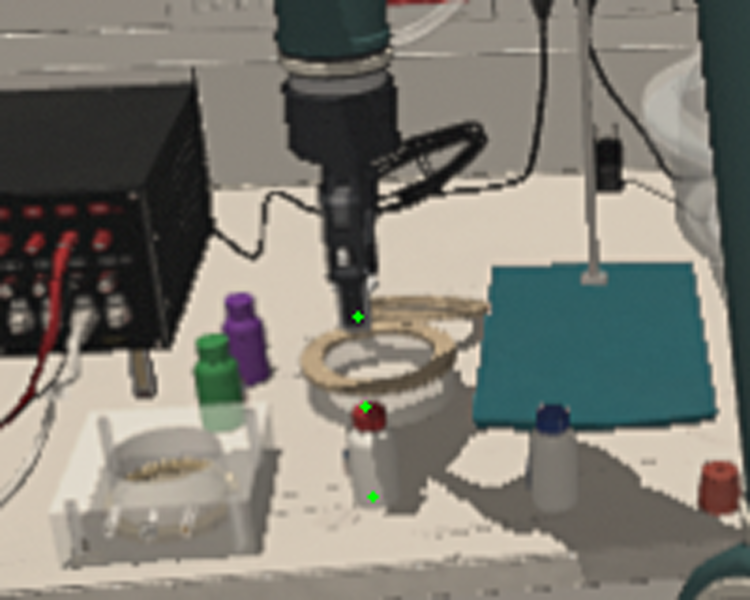

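The hand is above the bottle with the jaws along x. The projected points at crop (373,497) and (365,407) fall on the bottle's foot and cap to within about 1–2 mm. Going down with the jaws open, then closing at 22 N.

drive_tool([
  {"hand": 1, "offset": [0.1, 0, -3], "angular": [0, 0, 0]},
  {"hand": 1, "offset": [0.1, 0, -6], "angular": [0, 0, 0]},
  {"hand": 1, "offset": [0.1, 0, -9], "angular": [0, 0, 0]},
  {"hand": 1, "offset": [0.1, 0, -11], "angular": [0, 0, 0]},
  {"hand": 1, "offset": [0.1, 0, -12.3], "angular": [0, 0, 0]},
  {"hand": 1, "offset": [0.1, 0, -12.8], "angular": [0, 0, 0]},
  {"hand": 1, "offset": [0.1, 0, -12.8], "angular": [0, 0, 0]},
  {"hand": 0.6, "offset": [0.1, 0, -12.8], "angular": [0, 0, 0]},
], force=22)

```text
time: 4.0
tool_pos: [0.4745, 0.3495, 0.0243]
tcp_rot: [2.228, 2.215, 0.003]
wrist_force: [-0.3, 1.4, 0.3]
width: 0.813
```

drive_tool([
  {"hand": 0.5, "offset": [0, 0, 0], "angular": [0, 0, 0]},
  {"hand": 0.3, "offset": [0, 0, 0], "angular": [0, 0, 0]},
  {"hand": 0.3, "offset": [0, 0, 0], "angular": [0, 0, 0]},
  {"hand": 0.3, "offset": [0, 0, 0], "angular": [0, 0, 0]},
  {"hand": 0.3, "offset": [0, 0, 0], "angular": [0, 0, 0]},
  {"hand": 0.3, "offset": [0, 0, 0], "angular": [0, 0, 0]},
], force=22)

```text
time: 4.75
tool_pos: [0.4741, 0.3493, 0.0239]
tcp_rot: [2.228, 2.215, 0.001]
wrist_force: [-0.4, -1.4, 4.7]
width: 0.413
```

drive_tool([
  {"hand": 0.2, "offset": [0, 0, 0.3], "angular": [0, 0, 0]},
  {"hand": 0.2, "offset": [0, 0, 1], "angular": [0, 0, 0]},
  {"hand": 0.2, "offset": [0, 0, 3], "angular": [0, 0, 0]},
  {"hand": 0.2, "offset": [0, 0, 5], "angular": [0, 0, 0]},
  {"hand": 0.2, "offset": [0, 0, 8], "angular": [0, 0, 0]},
  {"hand": 0.2, "offset": [0, 0, 10], "angular": [0, 0, 0]},
  {"hand": 0.2, "offset": [0, 0, 11], "angular": [0, 0, 0]},
  {"hand": 0.2, "offset": [0, 0, 11], "angular": [0, 0, 0]},
])

```text
time: 5.75
tool_pos: [0.4742, 0.3493, 0.1343]
tcp_rot: [2.228, 2.215, 0.003]
wrist_force: [-0.8, -0.2, -0.6]
width: 0.417
```

```bash
python3 - <<'E'
from h import *
st=bot.read_state(); print(st["tool_pos"],st["wrist_force"],st["width"])
s=bot.read_camera("side"); x,y,z=st["tool_pos"]; p=proj(s,[[x,y,z-.024],[x,y,z+.054]]); print(p)
im=s["frame"].copy()
for a in p: cv2.circle(im,tuple(int(v) for v in a),0,(0,255,0),-1)
cv2.imwrite("pics/side3.png",cv2.resize(im[130:250,150:300],(750,600),interpolation=2))
E
```

```text
[0.47424418 0.34926963 0.13427175] [-0.78074239 -0.24885682 -0.59441196] 0.41679428324418627
[[226.62150555 197.82227591]
 [223.95324476 171.52969407]]
```

View pics/side3.png

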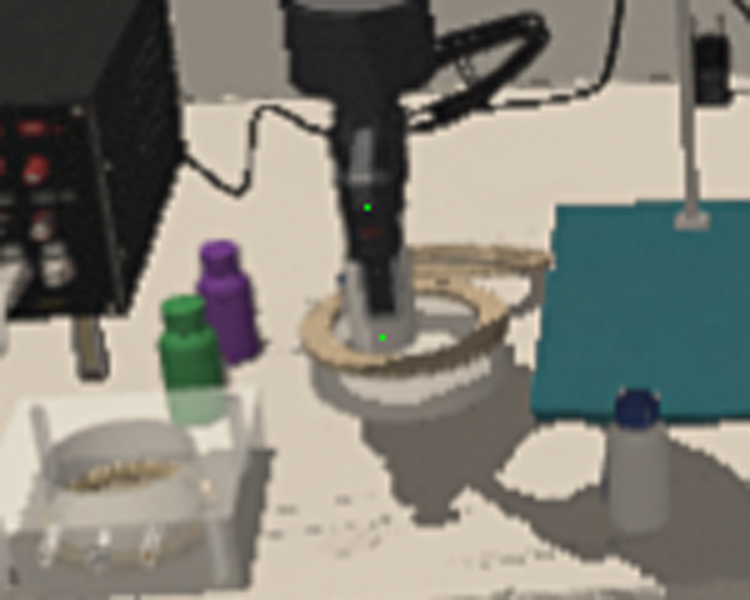

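The bottle is held upright: its body shows at crop (380,300), the foot falls at the predicted point (382,338), and the width is 0.417. Carrying it along the front of the bench at x ≈ 0.46, with ramps.

drive_tool([
  {"hand": 0.2, "offset": [-0.3, -1, 1], "angular": [0, 0, 0]},
  {"hand": 0.2, "offset": [-0.7, -3, 2], "angular": [0, 0, 0]},
  {"hand": 0.2, "offset": [-1, -6, 3], "angular": [0, 0, 0]},
  {"hand": 0.2, "offset": [-1, -10, 3.5], "angular": [0, 0, 0]},
  {"hand": 0.2, "offset": [-1, -14, 3.5], "angular": [0, 0, 0]},
  {"hand": 0.2, "offset": [-1, -18, 3.5], "angular": [0, 0, 0]},
  {"hand": 0.2, "offset": [-1, -22, 3.5], "angular": [0, 0, 0]},
  {"hand": 0.2, "offset": [-1, -26, 3.5], "angular": [0, 0, 0]},
])

```text
time: 6.8
tool_pos: [0.4628, 0.0867, 0.1686]
tcp_rot: [2.228, 2.214, -0.0]
wrist_force: [0.8, -0.4, -1.3]
width: 0.414
```

drive_tool([
  {"hand": 0.2, "offset": [0, -4, 0], "angular": [0, 0, 0]},
  {"hand": 0.2, "offset": [0, -8, 0], "angular": [0, 0, 0]},
  {"hand": 0.2, "offset": [0, -12, 0], "angular": [0, 0, 0]},
  {"hand": 0.2, "offset": [0, -16, 0], "angular": [0, 0, 0]},
  {"hand": 0.2, "offset": [0, -20, 0], "angular": [0, 0, 0]},
  {"hand": 0.2, "offset": [0, -24, 0], "angular": [0, 0, 0]},
  {"hand": 0.2, "offset": [0, -28, 0], "angular": [0, 0, 0]},
  {"hand": 0.2, "offset": [0.2, -31, 0], "angular": [0, 0, 0]},
])

```text
time: 7.8
tool_pos: [0.4642, -0.2231, 0.1686]
tcp_rot: [2.23, 2.213, -0.001]
wrist_force: [1.1, 1.0, -2.4]
width: 0.418
```

drive_tool([
  {"hand": 0.2, "offset": [0.5, -3, 0], "angular": [0, 0, 0]},
  {"hand": 0.2, "offset": [1, -5.5, 0], "angular": [0, 0, 0]},
  {"hand": 0.2, "offset": [1.6, -7.5, 0], "angular": [0, 0, 0]},
  {"hand": 0.2, "offset": [2.2, -9, 0], "angular": [0, 0, 0]},
  {"hand": 0.2, "offset": [2.5, -10, 0], "angular": [0, 0, 0]},
  {"hand": 0.2, "offset": [2.5, -10.1, 0], "angular": [0, 0, 0]},
  {"hand": 0.2, "offset": [2.5, -10.1, 0], "angular": [0, 0, 0]},
])

```text
time: 8.68
tool_pos: [0.4907, -0.3214, 0.1681]
tcp_rot: [-2.227, -2.215, -0.0]
wrist_force: [0.6, 0.3, -0.8]
width: 0.419
```

```bash
python3 - <<'E'
from h import *
st=bot.read_state(); print(st["tool_pos"],st["tcp_rot"],st["wrist_force"],st["width"])
for n in ("top","side"):
    c=bot.read_camera(n); cv2.imwrite(f"pics/{n}4.png",c["frame"])
    print(n,proj(c,[[.4915,-.322,.006],np.array(st["tool_pos"])-[0,0,.024]]))
a=cv2.imread("pics/top4.png")[190:270,370:490];b=cv2.imread("pics/side4.png")[130:230,420:570]
cv2.imwrite("pics/c4.png",np.vstack([cv2.resize(a,(450,300),interpolation=2),cv2.resize(b,(450,300),interpolation=2)]))
E
```

```text
[ 0.49067307 -0.321401    0.1680598 ] [-2.22700680e+00 -2.21460318e+00 -1.48989645e-04] [ 0.5918088   0.3120103  -0.78720241] 0.41895805063289754
top [[441.67616114 235.94611796]
 [454.08766476 231.98750162]]
side [[451.70035209 212.84166346]
 [459.09371334 172.06258229]]
```

View pics/c4.png

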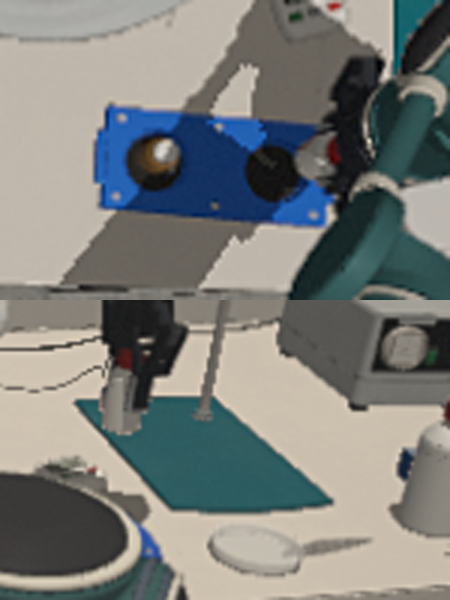

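The bottle hangs over the free well. In the side view its foot is at about (460.7,172) against (459,172) predicted, and in the top view it is also within about a pixel. Set-down should come at TCP z ≈ 0.030, so I'm lowering to just above that and then going in small steps.

drive_tool([
  {"hand": 0.2, "offset": [0.1, 0, -2], "angular": [0, 0, 0]},
  {"hand": 0.2, "offset": [0.1, 0, -5], "angular": [0, 0, 0]},
  {"hand": 0.2, "offset": [0.1, 0, -8], "angular": [0, 0, 0]},
  {"hand": 0.2, "offset": [0.1, 0, -10.5], "angular": [0, 0, 0]},
  {"hand": 0.2, "offset": [0.1, 0, -12], "angular": [0, 0, 0]},
  {"hand": 0.2, "offset": [0.1, 0, -12.9], "angular": [0, 0, 0]},
  {"hand": 0.2, "offset": [0.1, 0, -13.2], "angular": [0, 0, 0]},
  {"hand": 0.2, "offset": [0.1, 0, -13.2], "angular": [0, 0, 0]},
])

```text
time: 9.78
tool_pos: [0.4923, -0.3224, 0.0368]
tcp_rot: [2.227, 2.214, 0.0]
wrist_force: [0.7, 0.3, -1.1]
width: 0.414
```

drive_tool([
  {"hand": 0.2, "offset": [0, 0, -0.1], "angular": [0, 0, 0]},
  {"hand": 0.2, "offset": [0, 0, -0.2], "angular": [0, 0, 0]},
  {"hand": 0.2, "offset": [0, 0, -0.3], "angular": [0, 0, 0]},
  {"hand": 0.2, "offset": [0, 0, -0.4], "angular": [0, 0, 0]},
  {"hand": 0.2, "offset": [0, 0, -0.4], "angular": [0, 0, 0]},
])

```text
time: 10.4
tool_pos: [0.4916, -0.322, 0.0321]
tcp_rot: [-2.228, -2.214, 0.0]
wrist_force: [-0.3, -0.1, -0.1]
width: 0.416
```

drive_tool([
  {"hand": 0.2, "offset": [0, 0, -0.1], "angular": [0, 0, 0]},
  {"hand": 0.2, "offset": [0, 0, -0.1], "angular": [0, 0, 0]},
])

```text
time: 10.65
tool_pos: [0.4917, -0.322, 0.0311]
tcp_rot: [-2.228, -2.215, 0.0]
wrist_force: [0.1, 0.5, -2.1]
width: 0.416
```

drive_tool([
  {"hand": 0.2, "offset": [0, 0, -0.1], "angular": [0, 0, 0]},
  {"hand": 0.2, "offset": [0, 0, -0.1], "angular": [0, 0, 0]},
])

```text
time: 10.9
tool_pos: [0.4917, -0.322, 0.0302]
tcp_rot: [-2.228, -2.215, 0.0]
wrist_force: [-0.0, 0.5, -1.0]
width: 0.418
```

drive_tool([
  {"hand": 0.2, "offset": [0, 0, -0.1], "angular": [0, 0, 0]},
  {"hand": 0.2, "offset": [0, 0, -0.1], "angular": [0, 0, 0]},
])

```text
time: 11.15
tool_pos: [0.4919, -0.3221, 0.0299]
tcp_rot: [2.228, 2.215, -0.0]
wrist_force: [-1.0, 1.8, 4.3]
width: 0.418
```

```bash
python3 - <<'E'
from h import *
F=[]
for i in range(4):
    bot.read_camera("top"); F.append(bot.read_state()["wrist_force"][2])
print(F,bot.read_state()["tool_pos"])
E
```

```text
[np.float64(4.891050845813056), np.float64(4.687350995410651), np.float64(4.869275966992379), np.float64(5.4794336367658065)] [ 0.49187351 -0.32211227  0.0298802 ]
```

It has touched down softly: about 5 N at TCP z = 0.0299, against 0.030 expected. Letting go gradually.

drive_tool([
  {"hand": 0.5, "offset": [0, 0, 0], "angular": [0, 0, 0]},
  {"hand": 0.6, "offset": [0, 0, 0], "angular": [0, 0, 0]},
  {"hand": 0.75, "offset": [0, 0, 0], "angular": [0, 0, 0]},
  {"hand": 1, "offset": [0, 0, 0], "angular": [0, 0, 0]},
  {"hand": 1, "offset": [0, 0, 0], "angular": [0, 0, 0]},
  {"hand": 1, "offset": [0, 0, 0], "angular": [0, 0, 0]},
  {"hand": 1, "offset": [0, 0, 0], "angular": [0, 0, 0]},
])

```text
time: 12.22
tool_pos: [0.4918, -0.3221, 0.0293]
tcp_rot: [2.228, 2.215, 0.0]
wrist_force: [-0.7, -0.1, -0.1]
width: 1.001
```

drive_tool([
  {"hand": 1, "offset": [0, 0, 1], "angular": [0, 0, 0]},
  {"hand": 1, "offset": [0, 0, 3], "angular": [0, 0, 0]},
  {"hand": 1, "offset": [0, 0, 6], "angular": [0, 0, 0]},
  {"hand": 1, "offset": [0, 0, 10], "angular": [0, 0, 0]},
  {"hand": 1, "offset": [0, 0, 14], "angular": [0, 0, 0]},
  {"hand": 1, "offset": [0, 0, 18], "angular": [0, 0, 0]},
  {"hand": 1, "offset": [0, 0, 20], "angular": [0, 0, 0]},
  {"hand": 1, "offset": [0, 0, 20], "angular": [0, 0, 0]},
])

```text
time: 13.22
tool_pos: [0.4928, -0.3228, 0.2319]
tcp_rot: [2.225, 2.211, 0.001]
wrist_force: [0.6, 0.2, -0.5]
width: 0.997
```

drive_tool([
  {"hand": 1, "offset": [-4, -5, 0], "angular": [0, 0, 0]},
  {"hand": 1, "offset": [-8, -10, 0], "angular": [0, 0, 0]},
  {"hand": 1, "offset": [-12, -15, 0], "angular": [0, 0, 0]},
  {"hand": 1, "offset": [-16, -20, 0], "angular": [0, 0, 0]},
  {"hand": 1, "offset": [-20, -25, 0], "angular": [0, 0, 0]},
  {"hand": 1, "offset": [-20, -25, 0], "angular": [0, 0, 0]},
  {"hand": 1, "offset": [-20, -25, 0], "angular": [0, 0, 0]},
])

```text
time: 14.1
tool_pos: [0.291, -0.5712, 0.227]
tcp_rot: [-2.227, -2.21, -0.003]
wrist_force: [0.4, -0.5, 1.0]
width: 1.0
```

```bash
python3 - <<'E'
from m import *
st=bot.read_state(); print(st["time"],st["tool_pos"])
t=bot.read_camera("top");s=bot.read_camera("side")
ct,sz,_=blob(t,(425,215,465,255),"red"); print("cap",ct,sz,onz(t,*ct,.077))
for nm,k,bt in(("blue","blue",(272,228,298,255)),("bung","red",(308,240,335,262))): print(nm,blob(t,bt,k)[0])
a=t["frame"][200:260,225:475]; b=t["frame"][205:265,390:480];cs=s["frame"][150:260,420:585]
cv2.imwrite("pics/c5.png",np.vstack([cv2.resize(a,(600,144),interpolation=2),cv2.resize(b,(600,400),interpolation=2)]))
cv2.imwrite("pics/s5.png",s["frame"])
E
```

```text
14.1 [ 0.29100094 -0.57120044  0.226954  ]
cap [447.52083333 234.10416667] [444 231   8   7  48] [ 0.49076947 -0.32097329  0.077     ]
blue [282.41463415 241.17073171]
bung [320.04225352 249.87323944]
```

View pics/c5.png

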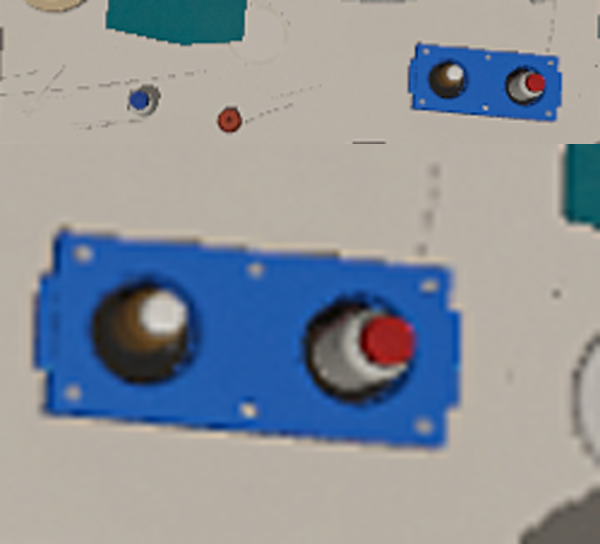

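View pics/s5.png

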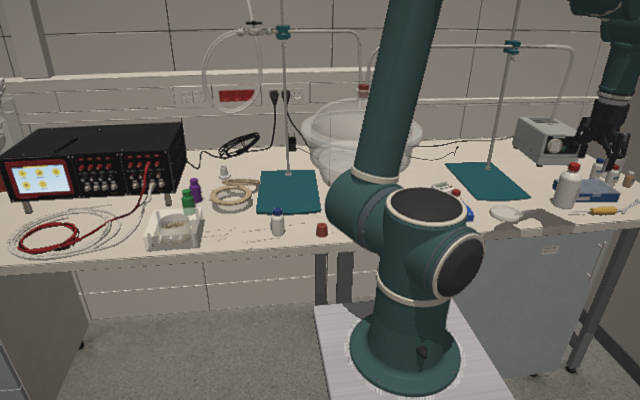

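The bottle stands upright in the free well. Its cap, at the expected height, is at (0.491, −0.321), right over the well's centre. The blue-capped bottle and the bung are on exactly the same pixels as before, the tan bottle is in its well, and the arm is clear.

```bash
python3 -c "
from workcell import bot
print(bot.finish_job())"
```

```text
the job is handed in; nothing more can be done
None
```

The red-capped bottle is standing upright in the free well of the blue rack, and I handed the job in at about 14 s.

- **Grip and carry:** I gripped it with the force set to 22 N and carried it along the front of the bench at x ≤ 0.49 m.
- **Set-down:** I lowered it in 1 mm steps until the wrist force showed about 5 N. That came at TCP height 29.9 mm, against the 30 mm expected. Only then did I open the jaws, lift straight up and move clear.
- **Last checks:** The cap was found at (0.491, −0.321), within about 1 mm of my measured well centre. The blue-capped bottle and the bung had not moved by a pixel, and the tan bottle looked unmoved in its well. No checks failed or disagreed. In the side view the arm hid most of the rack, so the upright check rests mainly on the top view.

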